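Pack the wheel-hub kit into the blue caddy

ROBOT

A 7-joint arm with a two-finger parallel gripper is mounted at the origin on the work surface. World frame = base frame: x ahead of the robot, y to its left, z up, the work surface at z = 0. Lengths are in m, angles in rad, forces in N, time in s.
With the tool pointing down it reaches from about 0.425 to 1.025 m from the base axis. Payload 9.4 kg.
Tool frame: the origin (TCP) lies at the very end of the fingers, on their centre line; the grasp point (between the pads) lies 19 mm behind it (r.tcp_to_grasp is the distance from the TCP to the grasp point, in m); z points along the fingers, y is the line along which they close (so a half turn about z gives the same grasp; the last joint's range is limited). The gripper opens to 85 mm and grips with 20 to 120 N. Pads are 22 mm wide; open, the fingers measure 114 mm over their backs; the gripper's body (76 mm by 85 mm) begins 54 mm behind the grasp point. The pads swing forward as they close: fully open they stand 13 mm farther back than shut.
Start: joints at [1.253, 0.599, -0.003, 1.599, 0.002, 0.943, -0.08], TCP at [0.173, -0.704, 0.231] pointing down, gripper open.
Joint ranges: [-2.57, 2.57], [-0.35, 1.97], [-1.29, 1.29], [0.11, 2.56], [-1.05, 4.19], [0.11, 1.86], [-2.63, 2.63]. Speed limits (rad/s): [2.22, 2.22, 3.01, 3.01, 3.14, 3.14, 3.14].

INTERFACE

Orientations are given as a unit quaternion [w, x, y, z].
In Python, from bench import r gives the robot as it stands. The module is installed in compiled form; this text tells all that it offers.
- The arm moves only by the tool servo_tool, never from a script. Its argument "moves" is one flat list of numbers, 7 for each row, row after row: the shift along the world's x, y, z scaled (see below), then the turn, a rotation vector about the world's x, y, z scaled (see below), then the opening, from 0 (shut) to 1 (fully open). In form: [x, y, z, wx, wy, wz, fingers, x, y, z, wx, wy, wz, fingers, ...]. A call has 1 to 20 rows; each row shifts and turns the commanded pose from where the row before left it; what a row does not reach is not made up. The controller multiplies each number of a shift by 0.025 m and each number of a turn by 6 degrees. A row lasts 1/8 s, in which the tool goes at most 62.5 mm and 10.7 degrees, less where a joint would pass 70% of its speed; a pose out of reach is approached as far as the arm can. A call with a number of a shift or a turn outside -1 to 1 is refused whole. A call with a gripper value outside its range is refused whole. The fingers move at their own pace and stop on an object; "force" is the grip in N (left out, the last holds). Time passes only in rows, so rows that do not move let the fingers close. It gives the time, the measured TCP pose, the force, the opening and the grip force at its end, in the units of the state.
- r.observe(): the state, without advancing time (a new reading comes with each control period).
- r.get_image(name): name is "side" or "top"; returns the picture (384x512x3 uint8, blue, green, red); there is no depth.
- r.calibration(name): a dict with "vertical_fov" (degrees; the focal length in pixels is half the picture's height over the tangent of half this angle, whatever the lens; pixels are square), "cx", "cy" (the principal point, pixels), "dist_coeffs" ([k1, k2, p1, p2, k3] as OpenCV has them; the pictures are not rectified), "R" (3x3) and "t" (3): a world point X has camera coordinates R X + t. Camera axes: x right, y down, z forward; pixel columns grow to the right and rows downward; lengths in m; the calibration is good to about 2 mm. A picture is of the moment at which its call begins. calibration takes no time and is no camera call.
- r.finish_job(): hands the job in; it is judged then, once.
The state is a dict: "clock": time; "joint_pos": joint angles; "qd": joint speeds; "tau": joint torques, N m; "position": TCP position; "eef_rot": TCP orientation; "ft_force": force on the tool from outside, world axes, zero at the start; "torque": the same for the moment, N m; "opening": opening from 0.0 (shut) to 1.0 (fully open); "grasp_force": force on a finger pad.
Only numpy, scipy, OpenCV 4.12 (cv2) and the standard library are available. Lean on these libraries where they do the work, as an engineer would, in place of code of your own. Each camera call takes 0.05 s, during which the arm holds its last target. There are 200 camera calls.

TASK

Pack the wheel-hub kit into the blue caddy: lower the tapered bearing with the brass-coloured roller band into the dark steel hub (do not drop it in) until it sits level on the hub's floor, and only then cover it with the red cap, resting flat and centred on the hub's rim. Stand the brass castle nut, crown up, in the yellow pocket and the aluminium spacer tube upright in the green pocket, before or after that. Leave the two look-alikes, the straight-sided bearing with the blue ring and the dark plain nut, where they lie on the table, and let go of everything.

Things in the scene. Friction and masses are not known exactly. Their poses are not given: they have to be found in the camera images.
- caddy: Blue steel tray fixed to the table, 114 x 314 mm, walls 5 mm thick and 18 mm high, floor 5 mm thick; origin at the centre of its underside, y along its length, z up. Its three inserts (hub, yellow and green pocket) stand in a row along its y axis, 100 mm apart, in any order. All are fixed.
- hub: Dark steel wheel hub fixed in the caddy, 84 mm in diameter, 34 mm high, open at the top: a tapered bore 62 mm wide at the rim narrowing to 44 mm wide at its floor, which lies 8 mm above the origin. The flat rim is 84 mm outside, 34 mm above the origin. Origin at the centre of its underside (5 mm above the table), z up.
- yellow_pocket: Square yellow open tray fixed in the caddy, 72 mm outside, 64 mm inside, floor 4 mm thick, walls 12 mm high above the origin. Origin at the centre of its underside (5 mm above the table), x and y square to the walls, z up.
- green_pocket: Square green open tray fixed in the caddy, the same size and origin as the yellow one.
- bearing: Tapered roller bearing, loose, about 0.35 kg, standing small end down: a brass-coloured cone with steel rollers on it, 40 mm in diameter at the bottom and 58 mm at 26 mm height; above it a plain steel collar 36 mm in diameter, from 26 to 46 mm height (the top), with a dark bore: grip it by the collar. Origin at the centre of its underside, z up.
- cap: Red round hollow cap, loose, about 0.08 kg, open side down: a flange 82 mm in diameter and 4 mm thick, above it a body 56 mm in diameter up to 30 mm height, then a chamfer to the flat top at 36 mm. The cavity is 50 mm wide (53 mm at the flange) and 31 mm deep. Grip it by the body, above the flange. Origin at the centre of its underside, z up.
- castle_nut: Brass-coloured hexagon nut with a crown of six castle teeth, loose, about 0.13 kg: hexagon 36 mm across flats (41.6 mm across corners) up to 22 mm height, teeth within the hexagon up to 30 mm. Two of the flats face along its own +x and -x, the others every 60 degrees. It stands crown up. Origin at the centre of its underside, z up.
- spacer: Aluminium tube standing on end, loose, about 0.07 kg: 40 mm outside, 28 mm inside, 34 mm high. Origin at the centre of its underside, z up.
- straight_bearing: Look-alike to leave alone, loose: steel bearing with straight sides and a blue ring on top, 58 mm in diameter, 26 mm high, with the same 36 mm collar up to 46 mm. Origin at the centre of its underside.
- plain_nut: Look-alike to leave alone, loose: dark steel plain hexagon nut without teeth, 36 mm across flats, 30 mm high. Origin at the centre of its underside.
Mind the look-alikes: they are no part of the job. There is more than one size of the cap; the job needs the smallest.

How it is judged:
On the way, in this order (a step that is already met when the one before it is completed fails the run):
1. The tapered bearing sits level on the floor of the hub, not yet covered (horizontal distance between bearing and hub below 0.006 m and z of bearing in the frame of hub between 0.005 and 0.012 m and angle between bearing's own z axis and vertical below 0.1 rad), for 0.2 s.
2. The red cap rests flat on the rim of the hub, over the bearing (all of step 1 and horizontal distance between cap and hub below 0.011 m and z of cap in the frame of hub between 0.031 and 0.038 m and angle between cap's own z axis and vertical below 0.1 rad), for 0.2 s.
At the end, for the whole second after the job is handed in: Bearing level on the hub floor, within 6 mm of its axis; cap flat on the hub rim, within 11 mm; castle nut in the yellow pocket and spacer in the green, standing on the floor within 15 mm of centre each way; tilts under 0.1 rad; all released, at rest; look-alikes moved under 20 mm (all of step 2 and x of castle_nut in the frame of yellow_pocket between -0.015 and 0.015 m and y of castle_nut in the frame of yellow_pocket between -0.015 and 0.015 m and z of castle_nut in the frame of yellow_pocket between 0.001 and 0.008 m and angle between each of castle_nut, spacer's own z axis and vertical below 0.1 rad and x of spacer in the frame of green_pocket between -0.015 and 0.015 m and y of spacer in the frame of green_pocket between -0.015 and 0.015 m and z of spacer in the frame of green_pocket between 0.001 and 0.008 m and linear speed of each of bearing, cap, castle_nut, spacer below 0.02 m/s and angular speed of each of bearing, cap, castle_nut, spacer below 0.2 rad/s); the robot touches nothing.
It fails at once if a look-alike (straight bearing or plain nut) is moved more than 20 mm (distance of any of straight_bearing, plain_nut from where it was at the start of the episode above 0.02 m).
It fails at once if the bearing is dropped into the hub: it falls freely faster than 0.6 m/s (a drop of about 18 mm) (linear speed of bearing above 0.6 m/s and horizontal distance between bearing and hub below 0.05 m and contact force between the fingers and bearing below 0.1 N).
It also fails if it takes over 99 s, if anything falls off the work surface, if the arm or the gripper's body presses on something with over 40 N, if the wrist force passes 120 N, or if a joint passes its speed limit or range.

## Working session

There is one attempt and no reset: what is moved stays moved. The work goes in short steps, Python scripts to look and compute and a tool call to move; the robot and the scene stay as the last step left them, time stands still between calls to the robot, and variables do not carry over. Pictures are saved under pics/ and viewed, at most 14 in all, crops included, and the job is handed in when it is done.

Besides the shell and the picture viewer there is one more tool, called after ">>>" as a command line: name --argument value ..., lists and objects as JSON in quotes. servo_tool: Moves the arm, as the interface text tells. Its arguments: {"type":"object","properties":{"moves":{"type":"array","items":{"type":"number"}},"force":{"type":"number"}},"required":["moves"]}

```bash
mkdir -p pics
cat > h.py <<'E'
import numpy as np, cv2
from bench import r
def cam(n):
    c=r.calibration(n); f=192/np.tan(np.radians(c['vertical_fov'])/2)
    return np.array([[f,0,c['cx']],[0,f,c['cy']],[0,0,1]]),np.array(c['dist_coeffs'],float),np.array(c['R'],float),np.array(c['t'],float)
def ray(n,uv):
    K,d,R,t=cam(n); p=cv2.undistortPoints(np.array([[uv]],float),K,d)[0,0]
    return -R.T@t, R.T@np.array([p[0],p[1],1])
def atz(n,uv,z):
    o,v=ray(n,uv); return o+v*(z-o[2])/v[2]
def proj(n,X):
    K,d,R,t=cam(n); return cv2.projectPoints(np.array(X,float).reshape(-1,1,3),cv2.Rodrigues(R)[0],t,K,d)[0][:,0]
def tri(a,b): # a from top, b from side: point nearest to both rays
    (o1,v1),(o2,v2)=ray('top',a),ray('side',b)
    s=np.linalg.lstsq(np.c_[v1,-v2],o2-o1,rcond=None)[0]
    p,q=o1+v1*s[0],o2+v2*s[1]; return (p+q)/2,np.linalg.norm(p-q)
E
python3 - <<'E'
from h import *
for n in('top','side'):
    im=r.get_image(n); cv2.imwrite(f'pics/{n}0.png',im)
    K,d,R,t=cam(n); print(n,K[0,0],d,-R.T@t,R.round(2).tolist())
print(r.observe())
E
```

```text
top 367.32729490233686 [-0.01966919  0.          0.          0.          0.        ] [ 0.36001692 -0.09319566  1.06050034] [[0.03, -1.0, 0.02], [-0.99, -0.03, -0.13], [0.13, -0.02, -0.99]]
side 360.56093041892905 [0.02209473 0.         0.         0.         0.        ] [-0.1559343   0.53930041  0.93795291] [[-0.71, -0.71, 0.02], [-0.51, 0.49, -0.71], [0.49, -0.51, -0.71]]
{'clock': 0.1, 'joint_pos': array([ 1.2532866 ,  0.60006373, -0.00255646,  1.60006107,  0.00179377,
        0.94286583, -0.07978485]), 'qd': array([ 0.00110542, -0.00044967,  0.00055056, -0.00207003, -0.00116081,
       -0.00058413,  0.00039137]), 'tau': array([ 5.55283405e-03, -7.77984953e+01,  1.56988598e+00, -2.58622777e+01,
        1.26969733e-02,  5.46769050e-03,  5.09393624e-05]), 'position': array([ 0.17280246, -0.70367496,  0.23048567]), 'eef_rot': array([-6.83257521e-04,  9.92754992e-01,  1.20154230e-01, -1.41987652e-04]), 'ft_force': array([-0.50483633, -0.63502097, -0.38715071]), 'torque': array([ 0.02182821,  0.02525887, -0.03476448]), 'grasp_force': 0.0, 'opening': 1.0025086315439722}
```

View pics/top0.png

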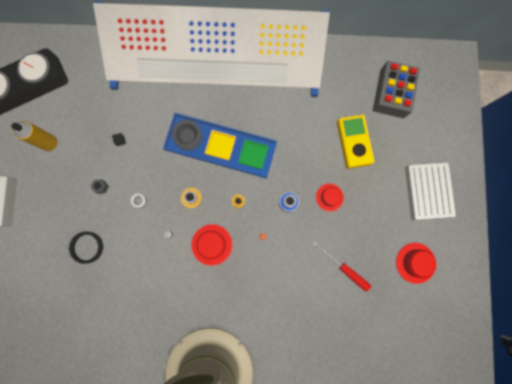

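View pics/side0.png

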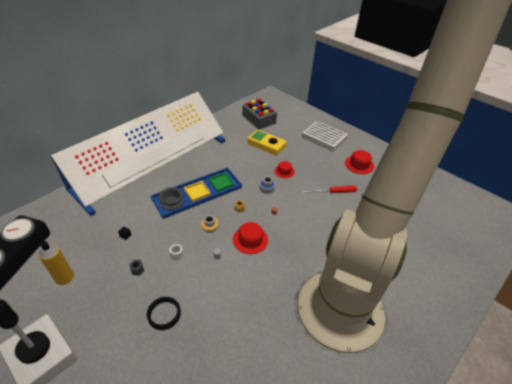

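In the top view:
- **Tapered bearing:** brass ring at (190,197). The look-alikes are the blue-ringed straight bearing (289,202) and the orange bits around it.
- **Cap:** red rounds at (330,197), (212,245) and (416,263). The smallest is (330,197).
- **Castle nut:** brass at (238,201). The dark plain nut is at (100,186), and there is a dark cube at (119,139).
- **Spacer:** aluminium ring at (138,200). The black ring at (86,247) is not it.
- **Hub and pockets:** hub (186,133), yellow (220,145), green (254,153).

Next I'll check these choices in one close crop.

Run:
```python
import cv2,numpy as np
t=cv2.imread('pics/top0.png'); s=cv2.imread('pics/side0.png')
a=cv2.resize(t[105:225,85:352],None,fx=3,fy=3,interpolation=cv2.INTER_CUBIC)[:, :800]
b=cv2.resize(s[150:280,115:305],None,fx=1.8,fy=1.8,interpolation=cv2.INTER_CUBIC)
b=cv2.copyMakeBorder(b,0,0,0,800-b.shape[1],0); a=cv2.copyMakeBorder(a,0,0,0,800-a.shape[1],0)
cv2.imwrite('pics/c1.png',np.vstack([a,b]))
```

```text
(no output)
```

View pics/c1.png

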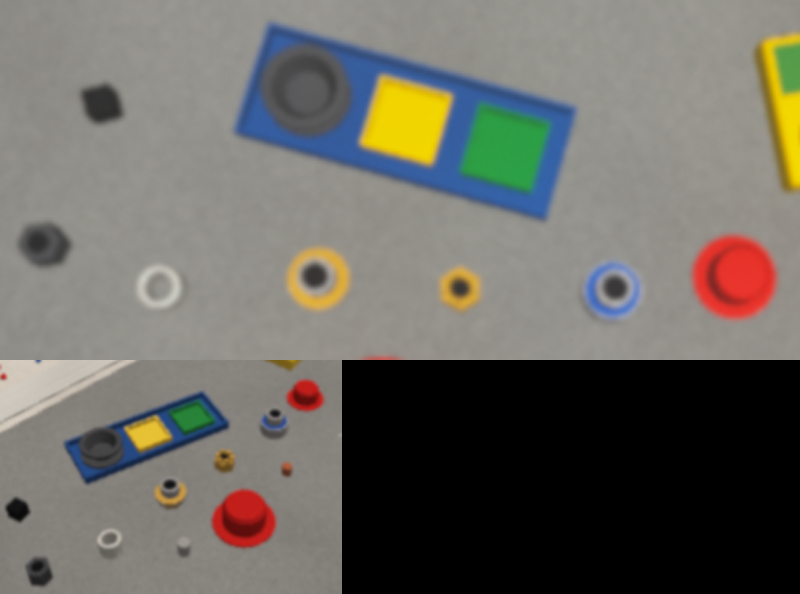

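The crop confirms the choices: ringed brass bearing with a collar, hex brass nut, grey tube, and the small cap at far right. Now I'll measure by fitting the models in both views.

```bash
cat > fit.py <<'E'
from h import *
from scipy.optimize import minimize
U=8
def circ(rad,z,n=40,ph=0):
    a=np.arange(n)*2*np.pi/n+ph; return np.c_[rad*np.cos(a),rad*np.sin(a),np.full(n,z)]
def hexa(z): return circ(.0208,z,6,np.pi/6)
def box(w,l,z): return np.array([[sx*w/2,sy*l/2,z] for sx in(1,-1) for sy in(1,-1)])
M=dict(bearing=np.r_[circ(.02,0),circ(.029,.026)],cap=np.r_[circ(.041,0),circ(.041,.004),circ(.028,.03),circ(.024,.036)],
 nut=np.r_[hexa(0),hexa(.022),circ(.0185,.03)],spacer=np.r_[circ(.02,.034)],caddy=np.r_[box(.114,.314,0),box(.114,.314,.018)],
 yellow=box(.072,.072,.017),green=box(.072,.072,.017))
HSV=dict(bearing=((12,90,90),(32,255,255)),nut=((12,90,60),(32,255,255)),yellow=((20,120,90),(35,255,255)),green=((50,90,40),(85,255,255)),
 caddy=((95,90,40),(125,255,255)))
def mask(im,name,uv,w):
    x,y=int(uv[0]),int(uv[1]); c=im[max(y-w,0):y+w,max(x-w,0):x+w]; o=(max(x-w,0),max(y-w,0))
    c=cv2.resize(c,None,fx=U,fy=U,interpolation=cv2.INTER_CUBIC); h=cv2.cvtColor(c,cv2.COLOR_BGR2HSV)
    if name=='cap': m=((h[...,1]>130)&((h[...,0]<12)|(h[...,0]>168))).astype(np.uint8)
    elif name=='spacer':
        g=h[...,2].astype(float); m=(g>(np.median(g)+g.max())/2).astype(np.uint8)
    else: m=cv2.inRange(h,*HSV[name])//255
    cs=cv2.findContours(m,0,1)[0]; k=cv2.convexHull(max(cs,key=cv2.contourArea))
    m=np.zeros_like(m); cv2.fillConvexPoly(m,k,1); return m,o
def fit(name,ims,uvs,w,x0,free=('x','y','yaw'),views=('top','side')):
    ms={n:mask(ims[n],name,uvs[n],w) for n in views}
    def cost(p,each=False):
        c,s=np.cos(p[3]),np.sin(p[3]); X=M[name]@np.array([[c,s,0],[-s,c,0],[0,0,1]])+p[:3]; e=[]
        for n,(m,o) in ms.items():
            q=(proj(n,X)-o+.5)*U-.5; k=cv2.convexHull(np.round(q*16).astype(np.int32))
            f=np.zeros_like(m); cv2.fillConvexPoly(f,k,1,shift=4); e.append((f!=m).sum()/m.sum())
        return e if each else sum(e)
    idx=['xyz'.find(f) if f in 'xyz' else 3 for f in free]
    best=None
    for y0 in ([0,.35,.7] if name=='nut' else [x0[3]]):
        b=np.array(x0,float); b[3]=y0
        def g(v): p=b.copy(); p[idx]=v; return cost(p)
        sim=np.array([b[idx]]+[b[idx]+np.eye(len(idx))[i]*(.01 if idx[i]<3 else .2) for i in range(len(idx))])
        s=minimize(g,b[idx],method='Nelder-Mead',options=dict(initial_simplex=sim,xatol=1e-4,fatol=1e-4))
        if best is None or s.fun<best[0]: p=b.copy(); p[idx]=s.x; best=(s.fun,p)
    p=best[1]; return p,cost(p,True)
E
python3 - <<'E'
from fit import *
ims={n:cv2.imread(f'pics/{n}0.png') for n in('top','side')}
J=dict(bearing=((190,197),(209,224),16),cap=((330,197),(285,170),18),nut=((238,201),(239,206),12),spacer=((138,200),(176,250),14),
 caddy=((221,146),(197,192),62),yellow=((220,145),(197,189),26),green=((254,153),(221,182),24))
for k,(a,b,w) in J.items():
    u=dict(top=a,side=b); z=M[k][:,2].max()
    c=atz('top',a,z/2)
    T,_=tri(a,b)
    y0=-.25
    fr=('x','y','z') if k in('bearing','cap','spacer') else ('x','y','z','yaw')
    try:
        p,e=fit(k,ims,u,w,[c[0],c[1],0,y0],fr); p2,e2=fit(k,ims,u,w,[c[0],c[1],0,y0],[f for f in fr if f!='z'],('top',))
        print(k,p.round(4),np.round(e,3),'| top only z=0',p2.round(4),np.round(e2,3))
    except Exception as ex: print(k,ex)
print('hub center floor', tri((186.5,133.5),(170.5,197)))
E
```

```text
bearing [ 0.4782  0.0704 -0.0018 -0.25  ] [0.06  0.208] | top only z=0 [ 0.4785  0.0701  0.     -0.25  ] [0.056]
cap [ 0.4967 -0.3299 -0.0043 -0.25  ] [0.024 0.061] | top only z=0 [ 0.496  -0.3289  0.     -0.25  ] [0.033]
nut [ 0.474  -0.0633 -0.0011  0.5952] [0.044 0.116] | top only z=0 [ 0.4741 -0.0632  0.      0.579 ] [0.038]
spacer [ 0.4656  0.2176 -0.0017 -0.25  ] [0.045 0.073] | top only z=0 [ 0.4658  0.2176  0.     -0.25  ] [0.022]
caddy [ 0.6399 -0.0054 -0.0035 -0.2458] [0.02  0.043] | top only z=0 [ 0.6382 -0.005   0.     -0.2444] [0.025]
yellow [ 0.6381 -0.0044 -0.0043 -0.2503] [0.037 0.126] | top only z=0 [ 0.6369 -0.0052  0.     -0.2468] [0.028]
green [ 0.6142 -0.1018 -0.0058 -0.2482] [0.025 0.13 ] | top only z=0 [ 0.6131 -0.1018  0.     -0.2431] [0.021]
hub center floor (array([0.6644539 , 0.09181286, 0.0245916 ]), np.float64(0.001198763918400189))
```

>>> servo_tool --moves '[1,1,0,0,0,0,1,1,1,0,0,0,0,1,1,1,0,0,0,0,1,1,1,0,0,0,0,1,1,1,0,0,0,0,1,1,1,0,0,0,0,1,1,1,0,0,0,0,1,1,1,0,0,0,0,1,1,1,0,0,0,0,1,1,1,0,0,0,0,1,1,1,0,0,0,0,1,1,1,0,0,0,0,1,0.2,1,0,0,0,0,1,0,1,0,0,0,0,1,0,1,0,0,0,0,1,0,1,0,0,0,0,1,0,1,0,0,0,0,1,0,1,0,0,0,0,1,0,1,0,0,0,0,1,0,1,0,0,0,0,1]' --force 40

```text
clock: 2.6
position: [0.4771, -0.2033, 0.2313]
eef_rot: [0.0, 0.993, 0.12, -0.0]
ft_force: [0.3, -0.4, -0.4]
opening: 1.0
grasp_force: 0.0
```

>>> servo_tool --moves '[0,1,0,0,0,0,1,0,1,0,0,0,0,1,0,1,0,0,0,0,1,0,1,0,0,0,0,1,0,1,0,0,0,0,1,0,1,0,0,0,0,1,0,1,0,0,0,0,1,0,1,0,0,0,0,1,0,1,0,0,0,0,1,0,1,-1,0,0,0,1,0,1,-1,0,0,0,1,0,0,-1,0,0,0,1,0,0,-1,0,0,0,1,0,0,-1,0,0,0,1,0,0,0,0,0,0,1,0,0,0,0,0,0,1,0,0,0,0,0,0,1]'

```text
clock: 4.72
position: [0.4783, 0.0709, 0.1073]
eef_rot: [-0.0, 0.993, 0.12, 0.001]
ft_force: [-0.1, -0.8, 0.4]
opening: 0.997
grasp_force: 0.0
```

>>> servo_tool --moves '[0,0,-0.8,0,0,0,1,0,0,-0.8,0,0,0,1,0,0,-0.8,0,0,0,1,0,0,-0.6,0,0,0,1,0,0,0,0,0,0,1,0,0,0,0,0,0,1]'

```text
clock: 5.48
position: [0.4781, 0.0709, 0.0318]
eef_rot: [-0.0, 0.993, 0.12, 0.0]
ft_force: [0.8, 0.0, -0.1]
opening: 1.004
grasp_force: 0.0
```

Run:
```python
from h import *
s=r.get_image('side');t=r.get_image('top')
a=cv2.resize(s[170:260,150:270],None,fx=5,fy=5,interpolation=cv2.INTER_CUBIC)
b=cv2.resize(t[150:240,150:190+40],None,fx=2.2,fy=5,interpolation=cv2.INTER_CUBIC)
cv2.imwrite('pics/g1.png',np.hstack([a,b]))
```

```text
(no output)
```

View pics/g1.png

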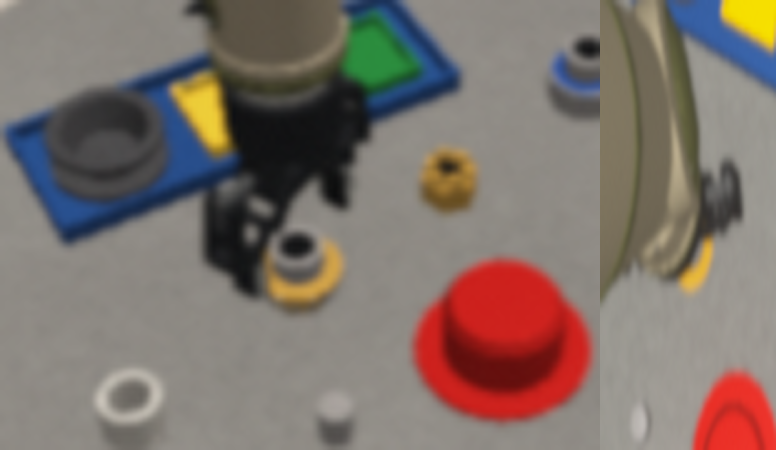

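The side crop shows the fingers at crop (245,285) and (340,200), either side of the collar at (297,250), so the grasp is centred. Closing now.

>>> servo_tool --moves '[0,0,-0.08,0,0,0,0,0,0,0,0,0,0,0,0,0,0,0,0,0,0,0,0,0,0,0,0,0,0,0,0,0,0,0,0,0,0,0,0,0,0,0,0,0,0,0,0,0,0,0,0,0,0,0,0,0]' --force 50

```text
clock: 6.58
position: [0.4779, 0.0709, 0.0296]
eef_rot: [-0.0, 0.993, 0.12, 0.0]
ft_force: [-1.1, -0.6, 5.8]
opening: 0.398
grasp_force: 49.1
```

>>> servo_tool --moves '[0,0,0.5,0,0,0,0,0,0,0.5,0,0,0,0,0,0,1,0,0,0,0,0,0,1,0,0,0,0,0.5,0,0,0,0,0,0,1,0.1,0,0,0,0,0,1,0.1,0,0,0,0,0,1,0.1,0,0,0,0,0,1,0.1,0,0,0,0,0,1,0.1,0,0,0,0,0,1,0.1,0,0,0,0,0,0.7,0.16,0,0,0,0,0,0.2,0.1,0,0,0,0,0,0,0,0,0,0,0,0,0,0,0,0,0,0,0]'

```text
clock: 8.45
position: [0.662, 0.0922, 0.104]
eef_rot: [0.0, 0.993, 0.12, -0.001]
ft_force: [-0.9, -0.7, -4.0]
opening: 0.397
grasp_force: 50.7
```

Run:
```python
from h import *
s=r.get_image('side')
cv2.imwrite('pics/g2.png',cv2.resize(s[120:230,120:270],None,fx=5,fy=5,interpolation=cv2.INTER_CUBIC))
```

```text
(no output)
```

View pics/g2.png

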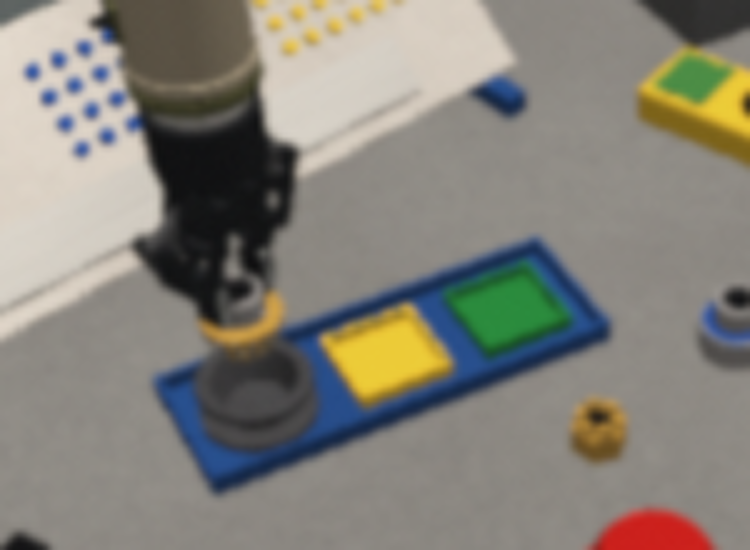

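The bearing is held level over the hub: brass at crop (240,320), hub mouth at (255,390). Lowering it.

>>> servo_tool --moves '[0.04,0,-0.5,0,0,0,0,0,0,-0.5,0,0,0,0,0,0,-0.4,0,0,0,0,0,0,-0.3,0,0,0,0,0,0,-0.2,0,0,0,0,0,0,-0.1,0,0,0,0,0,0,-0.1,0,0,0,0,0,0,0,0,0,0,0,0,0,0,0,0,0,0]'

```text
clock: 9.62
position: [0.664, 0.0924, 0.052]
eef_rot: [-0.0, 0.993, 0.12, 0.0]
ft_force: [0.2, 0.2, -2.7]
opening: 0.401
grasp_force: 50.7
```

>>> servo_tool --moves '[0,0,-0.1,0,0,0,0,0,0,-0.1,0,0,0,0,0,0,-0.08,0,0,0,0,0,0,-0.06,0,0,0,0,0,0,0,0,0,0,0,0,0,0,0,0,0,0]'

```text
clock: 10.38
position: [0.6632, 0.0923, 0.0431]
eef_rot: [0.0, 0.993, 0.12, -0.001]
ft_force: [-3.5, -0.4, -0.6]
opening: 0.399
grasp_force: 51.0
```

>>> servo_tool --moves '[-0.04,0,-0.04,0,0,0,0,0,0,-0.04,0,0,0,0,0,0,0,0,0,0,0,0,0,0,0,0,0,0]'

```text
clock: 10.88
position: [0.663, 0.0922, 0.0427]
eef_rot: [0.0, 0.993, 0.12, 0.0]
ft_force: [-7.9, -1.2, 13.5]
opening: 0.398
grasp_force: 52.4
```

>>> servo_tool --moves '[0,0,0.04,0,0,0,0.45,0,0,0,0,0,0,0.55,0,0,0,0,0,0,0.8,0,0,0,0,0,0,0.8,0,0,0,0,0,0,0.8,0,0,0.5,0,0,0,0.8,0,0,1,0,0,0,1,0,0,1,0,0,0,1,0,0,1,0,0,0,1,-1,-1,0,0,0,0,1,-1,-1,0,0,0,0,1,-1,-1,0,0,0,0,1,-1,-1,0,0,0,0,1,-1,-1,0,0,0,0,1,-1,-1,0,0,0,0,1,0,-1,0,0,0,0,1,0,-1,0,0,0,0,1]'

```text
clock: 13.0
position: [0.513, -0.1084, 0.1308]
eef_rot: [0.0, 0.993, 0.12, 0.001]
ft_force: [-0.1, 0.3, 0.2]
opening: 1.0
grasp_force: 0.0
```

Run:
```python
from h import *
t=r.get_image('top');s=r.get_image('side')
a=cv2.resize(t[105:165,155:225],None,fx=5.5,fy=5.5,interpolation=cv2.INTER_CUBIC)
b=cv2.resize(s[165:225,140:210],None,fx=5.5,fy=5.5,interpolation=cv2.INTER_CUBIC)
cv2.imwrite('pics/g3.png',np.hstack([a,b]))
h=np.array([.663,.092,0])
for z in(.039,.0335,.059): print(z,proj('top',h+[0,0,z]),proj('side',h+[0,0,z]))
```

```text
0.039 [[185.71920216 132.69001678]] [[169.9803087  194.30614541]]
0.0335 [[186.03619858 133.25159224]] [[170.19344562 195.41274403]]
0.059 [[184.5383225  130.59795972]] [[169.19381564 190.22423031]]
```

View pics/g3.png

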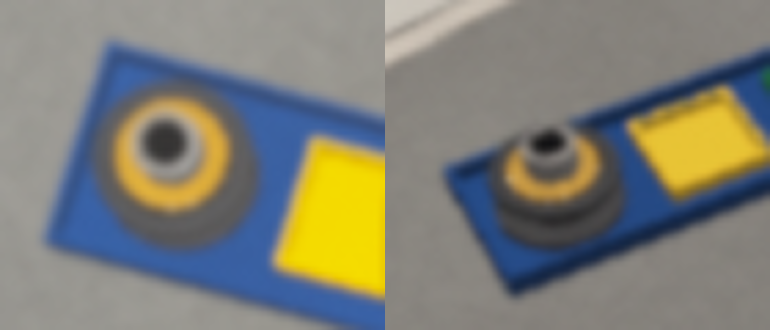

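The bearing's bore is at top pixel (184.6,130.1), against a prediction of (184.5,130.6), so it is seated and level. The cap is next.

>>> servo_tool --moves '[-0.66,-0.84,0,0,0,0,1,0,-1,0,0,0,0,1,0,-1,0,0,0,0,1,0,-1,0,0,0,0,1,0,-1,0,0,0,0,1,0,-1,0,0,0,0,1,0,-1,0,0,0,0,1,0,-1,0,0,0,0,1,0,-1,0,0,0,0,1,0,0,-0.8,0,0,0,1,0,0,-1,0,0,0,1,0,0,-1,0,0,0,1,0,0,-0.8,0,0,0,1,0,0,-0.8,0,0,0,1,0,0,-0.4,0,0,0,1,0,0,0,0,0,0,1,0,0,0,0,0,0,1]' --force 30

```text
clock: 15.22
position: [0.4968, -0.3287, 0.0105]
eef_rot: [0.0, 0.993, 0.12, 0.0]
ft_force: [-0.0, 0.6, 0.3]
opening: 0.998
grasp_force: 0.0
```

>>> servo_tool --moves '[0,0,0,0,0,0,0.5,0,0,0,0,0,0,0.5,0,0,0,0,0,0,0.5,0,0,0,0,0,0,0.5,0,0,0,0,0,0,0.5,0,0,0,0,0,0,0.5]'

```text
clock: 15.98
position: [0.4966, -0.3288, 0.0107]
eef_rot: [0.0, 0.993, 0.12, 0.0]
ft_force: [-1.4, 0.6, 7.5]
opening: 0.639
grasp_force: 30.3
```

>>> servo_tool --moves '[0,0,0.4,0,0,0,0.5,0,0,0.6,0,0,0,0.5,0,0,1,0,0,0,0.5,0,0,1,0,0,0,0.5,0,1,1,0,0,0,0.5,0.4,1,0.8,0,0,0,0.5,0.4,1,0,0,0,0,0.5,0.4,1,0,0,0,0,0.5,0.4,1,0,0,0,0,0.5,0.4,1,0,0,0,0,0.5,0.4,1,0,0,0,0,0.5,0.4,1,0,0,0,0,0.5,0.4,1,0,0,0,0,0.5,0.4,1,0,0,0,0,0.5,0.4,1,0,0,0,0,0.5,0.4,1,0,0,0,0,0.5,0.4,1,0,0,0,0,0.5,0.4,1,0,0,0,0,0.5,0.4,1,0,0,0,0,0.5,0.4,1,0,0,0,0,0.5]'

```text
clock: 18.48
position: [0.6466, 0.0722, 0.1309]
eef_rot: [-0.0, 0.993, 0.12, 0.0]
ft_force: [0.9, 0.4, -0.6]
opening: 0.64
grasp_force: 31.9
```

>>> servo_tool --moves '[0.4,0.6,0,0,0,0,0.5,0.26,0.23,0,0,0,0,0.5,0,0,0,0,0,0,0.5,0,0,0,0,0,0,0.5,0,0,0,0,0,0,0.5]'

```text
clock: 19.1
position: [0.6626, 0.0911, 0.1298]
eef_rot: [0.0, 0.993, 0.12, -0.0]
ft_force: [0.2, 0.1, -0.9]
opening: 0.638
grasp_force: 31.9
```

Run:
```python
from h import *
s=r.get_image('side')
cv2.imwrite('pics/g4.png',cv2.resize(s[110:230,110:270],None,fx=4,fy=4,interpolation=cv2.INTER_CUBIC))
```

```text
(no output)
```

View pics/g4.png

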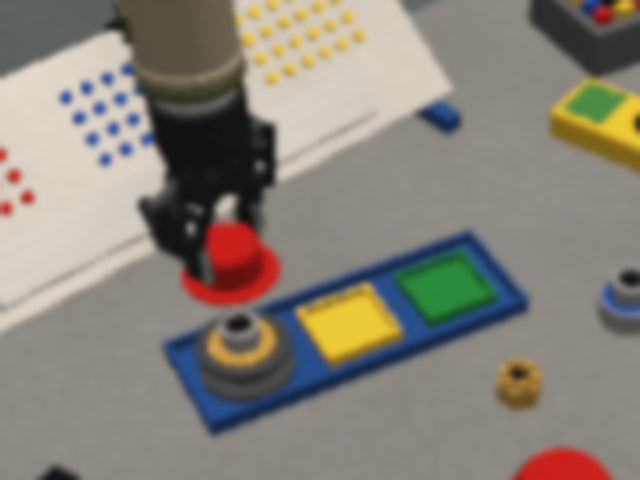

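The cap hangs level at crop (230,270), above the bearing at (240,335). Lowering it.

>>> servo_tool --moves '[0,0.04,-0.6,0,0,0,0.5,0,0,-0.6,0,0,0,0.5,0,0,-0.6,0,0,0,0.5,0,0,-0.5,0,0,0,0.5,0,0,-0.4,0,0,0,0.5,0,0,-0.2,0,0,0,0.5,0,0,-0.12,0,0,0,0.5,0,0,-0.12,0,0,0,0.5,0,0,-0.08,0,0,0,0.5,0,0,0,0,0,0,0.5,0,0,0,0,0,0,0.5]'

```text
clock: 20.52
position: [0.6631, 0.0932, 0.0498]
eef_rot: [-0.0, 0.993, 0.12, 0.0]
ft_force: [-1.5, -0.9, 5.1]
opening: 0.639
grasp_force: 32.4
```

>>> servo_tool --moves '[0,0,0,0,0,0,0.7,0,0,0,0,0,0,0.8,0,0,0,0,0,0,1,0,0,0,0,0,0,1,0,0,0,0,0,0,1,0,0,0.5,0,0,0,1,0,0,1,0,0,0,1,0,0,1,0,0,0,1,0,0,1,0,0,0,1,-0.56,-0.24,0,0,0,0,1,-1,-1,0,0,0,-0.5,1,-1,-1,0,0,0,-0.5,1,-1,-1,0,0,0,-0.5,1,-1,-1,0,0,0,-0.15,1,-1,-1,0,0,0,0,1,-1,-1,0,0,0,0,1,-1,0,0,0,0,0,1,0,0,0,0,0,0,1,0,0,0,0,0,0,1]'

```text
clock: 22.9
position: [0.4742, -0.0627, 0.1368]
eef_rot: [-0.0, 0.999, 0.034, 0.0]
ft_force: [0.1, 0.4, 0.3]
opening: 1.001
grasp_force: 0.0
```

Run:
```python
from fit import *
ims={n:r.get_image(n) for n in('top','side')}
t,s=ims['top'],ims['side']
a=cv2.resize(t[95:165,150:225],None,fx=5,fy=5,interpolation=cv2.INTER_CUBIC)
b=cv2.resize(s[160:230,140:215],None,fx=5,fy=5,interpolation=cv2.INTER_CUBIC)
cv2.imwrite('pics/g5.png',np.hstack([a,b]))
for v in(('top','side'),('top',)):
  print(fit('cap',ims,dict(top=(185,132),side=(169,192)),24,[.663,.092,.039,0],('x','y') if len(v)==1 else ('x','y','z'),v))
```

```text
(array([0.66270695, 0.09271533, 0.03551296, 0.        ]), [np.float64(0.015964147286821707), np.float64(0.020086437538588187)])
(array([0.6619835 , 0.09230003, 0.039     , 0.        ]), [np.float64(0.014292635658914728)])
```

View pics/g5.png

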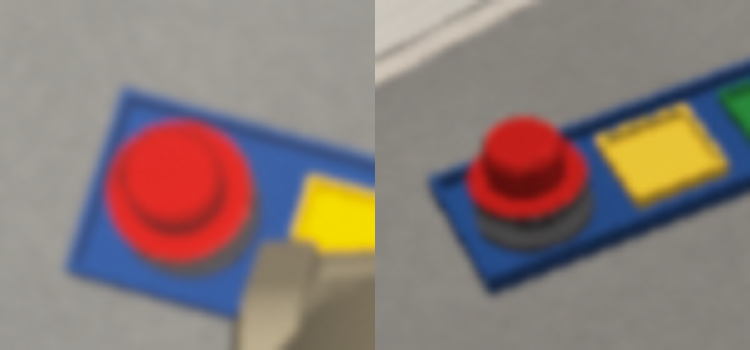

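The cap is flat and centred: fitted at (0.662–0.663, 0.092). The castle nut is next.

>>> servo_tool --moves '[0,0,-1,0,0,0,0.8,0,0,-1,0,0,0,0.8,0,0,-1,0,0,0,0.8,0,0,-0.8,0,0,0,0.8,0,0,-0.8,0,0,0,0.8,0,0,-0.4,0,0,0,0.8,0,0,0,0,0,0,0.8,0,0,0,0,0,0,0.8,0,0,0,0,0,0,0.2,0,0,0,0,0,0,0.2,0,0,0,0,0,0,0.2,0,0,0,0,0,0,0.2,0,0,0,0,0,0,0.2,0,0,0,0,0,0,0.2]' --force 40

```text
clock: 24.75
position: [0.4742, -0.0629, 0.0125]
eef_rot: [0.0, 0.999, 0.034, 0.001]
ft_force: [-0.9, -0.3, 7.5]
opening: 0.409
grasp_force: 39.4
```

>>> servo_tool --moves '[0,0,0.4,0,0,0,0.2,0,0,0.7,0,0,0,0.2,0,0,1,0,0,0,0.2,0,0,0.7,0,0,0,0.2,1,0.35,0,0,0,0,0.2,1,0.35,0,0,0,0,0.2,1,0.35,0,0,0,0,0.2,1,0.35,0,0,0,0,0.2,1,0.35,0,0,0,0,0.2,1,0.35,0,0,0,0,0.2,0.55,0.22,0,0,0,0,0.2,0,0,0,0,0,0,0.2,0,0,0,0,0,0,0.2,0,0,-0.6,0,0,0,0.2,0,0,-0.6,0,0,0,0.2,0,0,-0.6,0,0,0,0.2,0,0,-0.3,0,0,0,0.2,0,0,-0.2,0,0,0,0.2,0,0,0,0,0,0,0.2,0,0,0,0,0,0,0.2]'

```text
clock: 27.25
position: [0.6379, -0.0048, 0.0246]
eef_rot: [0.0, 0.999, 0.034, 0.0]
ft_force: [0.4, -0.5, -2.3]
opening: 0.407
grasp_force: 40.9
```

>>> servo_tool --moves '[0,0,-0.08,0,0,0,0.2,0,0,-0.06,0,0,0,0.2,0,0,0,0,0,0,0.2,0,0,0,0,0,0,0.2]'

```text
clock: 27.75
position: [0.6378, -0.0048, 0.0216]
eef_rot: [0.0, 0.999, 0.034, 0.0]
ft_force: [-2.1, -0.8, 6.3]
opening: 0.407
grasp_force: 41.7
```

>>> servo_tool --moves '[0,0,0,0,0,0,0.5,0,0,0,0,0,0,0.6,0,0,0,0,0,0,0.6,0,0,0,0,0,0,0.6,0,0,0.6,0,0,0,0.6,0,0,1,0,0,0,0.6,0,0,1,0,0,0,0.6,0,0,1,0,0,0,0.6,-1,0,1,0,0,0,0.7,-1,0.9,0,0,0,0,0.7,-1,1,0,0,0,0,0.7,-1,1,0,0,0,0,0.7,-1,1,0,0,0,0,0.7,-1,1,0,0,0,0,0.7,-0.88,1,0,0,0,0,0.7,0,1,0,0,0,0,0.7,0,1,0,0,0,0,0.7,0,1,0,0,0,0,0.7,0,0,0,0,0,0,0.7,0,0,0,0,0,0,0.7]'

```text
clock: 30.25
position: [0.4656, 0.2169, 0.1362]
eef_rot: [0.0, 0.999, 0.034, 0.0]
ft_force: [0.7, -0.1, -0.1]
opening: 0.701
grasp_force: 0.0
```

Run:
```python
from fit import *
ims={n:r.get_image(n) for n in('top','side')}
t,s=ims['top'],ims['side']
a=cv2.resize(t[100:180,160:290],None,fx=3,fy=3,interpolation=cv2.INTER_CUBIC)
b=cv2.resize(s[160:240,140:270],None,fx=3,fy=3,interpolation=cv2.INTER_CUBIC)
cv2.imwrite('pics/g6.png',np.hstack([a,b]))
```

```text
(no output)
```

View pics/g6.png

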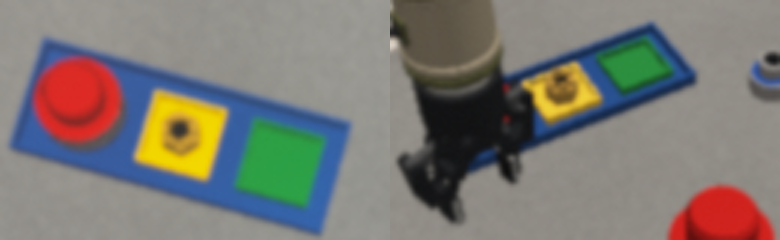

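The nut stands centred: crop (180,132) in the yellow pocket centred at (181,135). The spacer is next.

>>> servo_tool --moves '[0,0.03,-1,0,0,0,0.7,0,0,-1,0,0,0,0.7,0,0,-1,0,0,0,0.7,0,0,-0.8,0,0,0,0.7,0,0,-0.7,0,0,0,0.7,0,0,-0.4,0,0,0,0.7,0,0,0,0,0,0,0.7,0,0,0,0,0,0,0.2,0,0,0,0,0,0,0.2,0,0,0,0,0,0,0.2,0,0,0,0,0,0,0.2,0,0,0,0,0,0,0.2]' --force 30

```text
clock: 31.85
position: [0.4659, 0.2184, 0.0141]
eef_rot: [-0.0, 0.999, 0.034, 0.0]
ft_force: [-1.0, -1.0, 7.4]
opening: 0.463
grasp_force: 30.4
```

>>> servo_tool --moves '[0,0,0.4,0,0,0,0.2,0,0,0.7,0,0,0,0.2,0,0,1,0,0,0,0.2,0,0,1,0,0,0,0.2,0,-0.8,1,0,0,0,0.2,0,-1,0.5,0,0,0,0.2,0,-1,0,0,0,0,0.2,0,-1,0,0,0,0,0.2,0,-1,0,0,0,0,0.2,0,-1,0,0,0,0,0.2,0.92,-1,0,0,0,0,0.2,1,-1,0,0,0,0,0.2,1,-1,0,0,0,0,0.2,1,-1,0,0,0,0,0.2,1,-1,0,0,0,0,0.2,1,-1,0,0,0,0,0.2,0,-1,0,0,0,0,0.2,0,0,0,0,0,0,0.2,0,0,0,0,0,0,0.2]'

```text
clock: 34.22
position: [0.6134, -0.1008, 0.1286]
eef_rot: [-0.0, 0.999, 0.034, -0.0]
ft_force: [-0.6, 0.8, -1.2]
opening: 0.454
grasp_force: 30.5
```

>>> servo_tool --moves '[0,0,-1,0,0,0,0.2,0,0,-1,0,0,0,0.2,0,0,-1,0,0,0,0.2,0,0,-0.6,0,0,0,0.2,0,0,-0.3,0,0,0,0.2,0,0,-0.2,0,0,0,0.2,0,0,0,0,0,0,0.2,0,0,0,0,0,0,0.2]'

```text
clock: 35.22
position: [0.6139, -0.1017, 0.0263]
eef_rot: [0.0, 0.999, 0.034, 0.0]
ft_force: [0.3, -0.2, -0.9]
opening: 0.456
grasp_force: 30.5
```

Contact is expected at about 0.023.

>>> servo_tool --moves '[0,0,-0.08,0,0,0,0.2,0,0,-0.07,0,0,0,0.2,0,0,0,0,0,0,0.2,0,0,0,0,0,0,0.2]'

```text
clock: 35.72
position: [0.6139, -0.1017, 0.0231]
eef_rot: [0.0, 0.999, 0.034, 0.0]
ft_force: [-3.1, -0.4, 11.2]
opening: 0.456
grasp_force: 31.4
```

>>> servo_tool --moves '[0,0,0.02,0,0,0,0.55,0,0,0,0,0,0,0.65,0,0,0,0,0,0,0.65,0,0,0,0,0,0,0.65,0,0,0.6,0,0,0,0.65,0,0,1,0,0,0,0.65,0,0,1,0,0,0,0.65,0,0,1,0,0,0,0.65,0,0,1,0,0,0,0.65,-0.5,-1,1,0,0,0,0.65,-0.5,-1,0,0,0,0,0.65,-0.5,-1,0,0,0,0,0.65,0,-1,0,0,0,0,0.65,0,-1,0,0,0,0,0.65,0,-1,0,0,0,0,0.65,0,-1,0,0,0,0,0.65,0,0,0,0,0,0,0.65,0,0,0,0,0,0,0.65]'

```text
clock: 37.98
position: [0.5761, -0.2759, 0.1627]
eef_rot: [-0.0, 0.999, 0.034, 0.0]
ft_force: [0.3, 0.2, -1.0]
opening: 0.649
grasp_force: 0.0
```

Run:
```python
from h import *
t=r.get_image('top');s=r.get_image('side')
a=cv2.resize(t[100:220,80:300],None,fx=1.8,fy=1.8*1.5,interpolation=cv2.INTER_CUBIC)
b=cv2.resize(s[155:275,120:290],None,fx=2.3,fy=2.7,interpolation=cv2.INTER_CUBIC)
cv2.imwrite('pics/g7.png',np.hstack([a,b]))
print(r.observe()['position'])
```

```text
[ 0.57635522 -0.27539516  0.16263749]
```

View pics/g7.png

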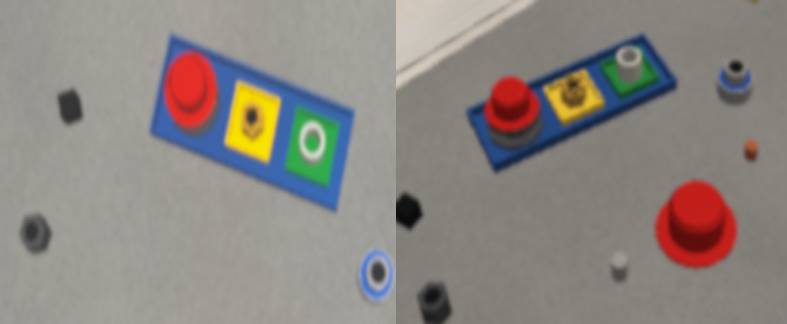

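The capped hub is at (190,88), the nut at (253,122) in yellow and the spacer at (313,142) in green. All three are upright and centred, and the look-alikes haven't moved. Handing in.

```bash
python3 -c "
from bench import r
print(r.finish_job())"
```

```text
the job is handed in; nothing more can be done
None
```

I packed the kit and handed the job in at about 38 s, but the judge returned no verdict: the last pictures show the capped bearing in the hub, the nut in yellow and the spacer in green, all released, with the look-alikes left where they lay.

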